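Clamp a connecting rod: snug plus an eighth of a turn

ROBOT

A 6-joint arm with a two-finger parallel gripper is mounted at the origin on the work surface. World frame = base frame: x ahead of the robot, y to its left, z up, the work surface at z = 0. Lengths are in m, angles in rad, forces in N, time in s.
With the tool pointing down it reaches from about 0.35 to 0.975 m from the base axis. Payload 4.9 kg.
Tool frame: the origin (TCP) lies at the very end of the fingers, on their centre line; the grasp point (between the pads) lies 19 mm behind it; z points along the fingers, y is the line along which they close (so a half turn about z gives the same grasp; the last joint's range is limited). The gripper opens to 85 mm and grips with 20 to 120 N. Pads are 22 mm wide; open, the fingers measure 114 mm over their backs; the gripper's body (76 mm by 85 mm) begins 54 mm behind the grasp point. The pads swing forward as they close: fully open they stand 13 mm farther back than shut.
Start: joints at [1.091, 0.053, 1.613, -0, 1.476, -0.119], TCP at [0.221, 0.585, 0.231] pointing down, gripper open.
Joint ranges: [-3.01, 3.01], [-1.01, 2.22], [0.06, 2.58], [-1.02, 4.17], [0.09, 2.62], [-3.14, 3.14]. Speed limits (rad/s): [2.57, 2.57, 3.14, 3.14, 3.14, 3.14].

INTERFACE

Orientations are given as a rotation vector (axis times angle).
In Python, from station import * gives the robot as it stands.
- The arm moves only by the shell command python3 -m crank 'ROWS' [OPENING] [FORCE]. ROWS is JSON, a list of rows, each an object with "offset": the shift along the tool's x, y, z in m, a list of three; "twist": the turn, a rotation vector about the tool's x, y, z in degrees, a list of three. In form: [{"offset": [x, y, z], "twist": [rx, ry, rz]}, ...]. A call has 1 to 20 rows; each row is the pose to reach, as a shift and turn from the pose commanded when the call began, along the tool's axes at that moment; what a row does not reach only later rows make up. A row lasts 1/8 s, in which the tool goes at most 62.5 mm and 10.7 degrees, less where a joint would pass 70% of its speed; a pose out of reach is approached as far as the arm can. A call with a gripper value outside its range is refused whole. OPENING is the opening, from 0 (shut) to 1 (fully open), set as the call begins (- or left out, the last holds). The fingers move at their own pace and stop on an object; FORCE is the grip in N (left out, the last holds). Time passes only in rows, so rows that repeat a pose let the fingers close. It gives the time, the measured TCP pose, the force, the opening and the grip force at its end, in the units of the state.
- get_obs(): the state, without advancing time (a new reading comes with each control period).
- get_image(name): name is "side" or "top" or "wrist"; returns the picture (420x560x3 uint8, red, green, blue); there is no depth.
- get_calibration(name): a dict with "intrinsics" (3x3 intrinsics, pixels), "world_from_camera" (4x4, takes a point from camera to world coordinates); the wrist camera has in their place "tool_from_camera" (4x4, takes a point from camera to tool coordinates, whose origin is the TCP and whose axes are the flange's). Camera axes: x right, y up, looking along -z (the intrinsics and any distortion apply to the point x, -y, -z); pixel columns grow to the right and rows downward; lengths in m; the calibration is good to about 2 mm. A picture is of the moment at which its call begins: read the wrist's pose just before it. get_calibration takes no time and is no camera call.
- finish_job(): hands the job in; it is judged then, once.
Trained networks look in the newest picture that a camera, given by its name, has taken for a name from the list of things; names that differ only in an ending like _2 or _b are one class to them, and where a whole thing is asked for, a point or a joint stands for the part that bears it (a point fixed in the world has none). Each returns a list of dicts, best first, with "confidence" (0 to 1); they miss things now and then, are a little off and sometimes report something else, mostly with a low value. They report only what shows in the picture. A call takes as long as a camera call. They do not tell look-alikes from the thing itself.
- cut_out(query, camera): "region" (420x560 bool, what is visible of it) and "rect" ([centre column, centre row, width, height] in pixels, round what is visible of it).
The state is a dict: "t": time; "q": joint angles; "dq": joint speeds; "effort": joint torques, N m; "tool_pos": TCP position; "tool_rot": TCP orientation; "contact_force": force on the tool from outside, world axes, zero at the start; "wrist_torque": the same for the moment, N m; "opening": finger opening in m; "grip_force": force on a finger pad.
Only numpy, scipy, OpenCV 4.12 (cv2) and the standard library are available. Lean on these libraries where they do the work, as an engineer would, in place of code of your own. Each camera call takes 0.05 s, during which the arm holds its last target. There are 200 camera calls.

TASK

Lay the connecting rod flat on the two steel blocks of the rod clamp with its big end on the outer block, slide it gently back against the fence so that the shank lies under the clamp pad, and then turn the black wing knob clockwise until it suddenly goes tight, and from there add one extra eighth of a turn (45 degrees), no more. Let go of everything, and leave the other parts on the bench where they are.

Things in the scene. Friction and masses are not known exactly. Their poses are not given: they have to be found in the camera images.
- clamp: Rod clamp bolted to the bench, a grey C-frame with a vertical screw. Origin on the bench below the pad and knob axis; z up; x from the open front to the column (44 mm wide, x 25..70 mm), y from the anvil to the outer block. Between the blocks is only a 12 mm high tie plate, so fingers have room there below a rod.
- outer_block (a point): Centre of the top of the steel outer block that carries the big end: 145 mm along the clamp's y, 40 mm above the bench. The block spans x -60..+32, y 120..170 mm in the clamp's axes.
- fence (a point): Middle of the front face of the bright steel fence standing on the anvil's back edge: clamp x = +12 mm, 49 mm above the bench; it is 50 mm wide and its top is 60 mm above the bench. The shank is pushed against it.
- overhang (a point): Centre of the overhang's underside, on the pad axis, 110 mm above the bench. The overhang is 44 mm wide in y, x -17..+70, 30 mm thick. Below it hangs the round steel pad, 22 mm across; its face starts 76 to 84 mm above the bench and comes straight down 6 mm per radian of knob turn.
- seat (a point): Point on the steel anvil's top on the pad axis: 40 mm above the clamp's origin, same axes. The anvil spans x -60..+12, y -27..+27 mm. A rod laid on it with its centre line 42 mm in front of the axis comes down clear of overhang, knob and pad, and can then be slid back under it.
- rod: Steel connecting rod, 0.4 to 0.8 kg, 232 mm long, 28 mm thick, lying flat. Origin on the underside, on the centre line of the straight shank (20 mm wide, parallel sides, free to grip from y = +12 to -105 mm), near its centre of mass; z up; y along the rod to the big end, x across. In the clamp its axes point as the clamp's do, its origin 90 mm along the clamp's y.
- big_end (a point): Centre of the big end's underside, 55 mm from the rod's origin along its y: a ring of 70 mm diameter, with bolt bosses at its sides that reach 41 mm from the centre line. The small end, a ring of 34 mm diameter, is centred at y = -125 mm.
- rod_spot (a point): Point on the rod's underside on the shank's centre line, 90 mm from the rod's origin towards the small end (rod y = -90 mm): it belongs at seat, within 5 mm across the rod and 12 mm along it. With the shank against the fence it lies 2 mm in front of the pad axis.
- knob: Black wing knob on top of the clamp, on the pad axis: a disc of 44 mm diameter with an upright wing 52 mm long (its x), 14 mm thick (its y). Origin on the axis at the disc's underside, 150 mm above the bench; wing from 8 to 40 mm above it. It starts at any angle, does not rise or sink, and stays where it is let go. Clockwise from above tightens.
- knob_grip (a point): On the knob's axis, 25 mm above its origin, where the wing is gripped (50 N or more). It runs freely (0.05 N m) for 1.35 to 2.7 rad, hidden; when the pad meets the rod the resistance climbs within some degrees to 0.28 N m ('tight'), then by 0.12 N m per radian of extra turn. Overshoot cannot be undone: turned back, the pad lifts but the extra turn stays in it.
- piston_a: Aluminium piston, 80 mm diameter, 56 mm high, standing; origin under its centre. Not to be disturbed.
- piston_b: A second such piston. Not to be disturbed.
- wrist_pin: Steel tube 26 mm diameter, 62 mm high, standing; origin under its centre. Not to be disturbed.
- bearing_ring: Aluminium ring, 56 mm diameter, 22 mm high; origin under its centre. Not to be disturbed.
- lube_bottle: Mauve plastic bottle, 60 mm diameter, 190 mm high; origin under its centre. Not to be disturbed.
- mallet: Mallet lying on the bench, 260 mm long along its x, head to +x; origin near its middle. Not to be disturbed.
- bolt_cup: Steel cup, 70 mm diameter, 50 mm high; origin under its centre. Not to be disturbed.
Not all that is in view belongs to the job. Of the things that look like the rod, the larger one is meant.

How it is judged:
On the way, in this order (a step that is already met when the one before it is completed fails the run):
1. the rod lies flat on both blocks, back against the fence with its shank under the pad, the extra turn not yet begun (x of rod_spot in the frame of clamp between -0.005 and 0.005 m and y of rod_spot in the frame of clamp between -0.012 and 0.012 m and z of rod_spot in the frame of clamp between 0.036 and 0.0425 m and angle between the y axis of rod and the y axis of clamp, either way round below 0.1 rad and angle between rod's own z axis and vertical below 0.06 rad and y of rod in the frame of clamp above 0.05 m and y of spindle_c1 in the frame of knob below 0.002 m), for 0.2 s.
2. the knob has brought the pad down onto the rod (x of rod_spot in the frame of clamp between -0.005 and 0.005 m and y of rod_spot in the frame of clamp between -0.012 and 0.012 m and z of rod_spot in the frame of clamp between 0.036 and 0.0425 m and angle between the y axis of rod and the y axis of clamp, either way round below 0.1 rad and angle between rod's own z axis and vertical below 0.06 rad and y of rod in the frame of clamp above 0.05 m and contact force between pad_c0 and rod above 4 N), for 0.1 s.
3. the knob has gone an eighth of a turn past tight (all of step 2 and y of spindle_c1 in the frame of knob above 0.00563366 m and x of spindle_c1 in the frame of knob above 0.00526045 m), for 0.2 s.
At the end, for the whole second after the job is handed in: Rod at rest, flat on both blocks, big end on the outer one, rod_spot within 5 mm across and 12 mm along of seat, within 0.1 rad of the clamp's y; pad pressing on it (over 4 N); knob 45 degrees past tight (28 to 64 accepted) (all of step 3 and linear speed of rod below 0.01 m/s); the robot touches nothing.
It fails at once if the rod is rammed against the fence (over 40 N) (contact force between rod and clamp_c3 above 40 N).
It fails at once if the knob is over-tightened (more than 75 degrees past tight) (x of spindle_c1 in the frame of knob below 0.00310583 m).
It fails at once if another part on the bench is pushed more than 30 mm (distance of any of piston_a, piston_b, wrist_pin, bearing_ring, lube_bottle, mallet, bolt_cup from where it was at the start of the episode above 0.03 m).
It also fails if it takes over 72 s, if anything falls off the work surface, if the arm or the gripper's body presses on something with over 40 N, if the wrist force passes 120 N, or if a joint passes its speed limit or range.

## Working session

There is one attempt and no reset: what is moved stays moved. The work goes in short steps, Python scripts to look and compute and a shell command to move; the robot and the scene stay as the last step left them, time stands still between calls to the robot, and variables do not carry over. Pictures are saved under pics/ and viewed, at most 10 in all, crops included, and the job is handed in when it is done.

```bash
ls; mkdir -p pics
cat > h.py <<'E'
from station import *
import numpy as np, cv2
from scipy.spatial.transform import Rotation as R
def cam(name):
    c=get_calibration(name); K=np.array(c["intrinsics"])
    if "world_from_camera" in c: T=np.array(c["world_from_camera"])
    else:
        o=get_obs(); W=np.eye(4); W[:3,:3]=R.from_rotvec(o["tool_rot"]).as_matrix(); W[:3,3]=o["tool_pos"]
        T=W@np.array(c["tool_from_camera"])
    return K,T,c
def ray(K,T,uv,z):
    d=np.linalg.inv(K)@[uv[0],uv[1],1]; d=T[:3,:3]@[d[0],-d[1],-d[2]]
    return T[:3,3]+d*(z-T[2,3])/d[2]
def proj(K,T,p):
    q=np.linalg.inv(T)@np.append(p,1); u=K@[q[0],-q[1],-q[2]]; return u[:2]/u[2]
def shot(name,f):
    im=get_image(name); cv2.imwrite("pics/"+f,im[:,:,::-1]); return im
E
python3 - <<'E'
from h import *
a=shot("top","top.png");print(cam("top"))
b=shot("side","side.png");print(cam("side"))
for n in ["rod","clamp","knob"]:
  for c in ["top","side"]:
    for r in cut_out(n,c): print(n,c,r["confidence"],np.round(r["rect"]))
print(get_obs())
E
```

```text
pics
(array([[416.87054843,   0.        , 283.94282442],
       [  0.        , 416.87054843, 208.16422486],
       [  0.        ,   0.        ,   1.        ]]), array([[ 0.02705684,  0.98057369, -0.194276  ,  0.36600895],
       [-0.9993575 ,  0.03110352,  0.01780886, -0.01764675],
       [ 0.02350556,  0.19366933,  0.98078524,  1.20670772],
       [ 0.        ,  0.        ,  0.        ,  1.        ]]), {'intrinsics': array([[416.87054843,   0.        , 283.94282442],
       [  0.        , 416.87054843, 208.16422486],
       [  0.        ,   0.        ,   1.        ]]), 'world_from_camera': array([[ 0.02705684,  0.98057369, -0.194276  ,  0.36600895],
       [-0.9993575 ,  0.03110352,  0.01780886, -0.01764675],
       [ 0.02350556,  0.19366933,  0.98078524,  1.20670772],
       [ 0.        ,  0.        ,  0.        ,  1.        ]])})
(array([[403.95085795,   0.        , 272.91507056],
       [  0.        , 403.95085795, 211.25029389],
       [  0.        ,   0.        ,   1.        ]]), array([[ 0.78653873,  0.28821507, -0.54615831,  0.03146539],
       [-0.61731788,  0.3907256 , -0.6
[... 941 characters left out ...]
2.  26.]
{'t': 0.4, 'q': array([ 1.09100654e+00,  5.27672031e-02,  1.61308554e+00, -1.50765990e-05,
        1.47598343e+00, -1.18978406e-01]), 'dq': array([-5.12761945e-04, -8.66682898e-04, -2.79060183e-03, -3.33117977e-03,
        8.28360882e-04,  9.75880217e-05]), 'effort': array([-1.90424265e-05, -3.93054807e+01, -3.69809461e+01, -1.50368001e-04,
        2.51476456e-03,  3.39325675e-05]), 'tool_pos': array([0.22059278, 0.58467538, 0.23115091]), 'tool_rot': array([-5.63679348e-01, -3.09055152e+00,  3.72453498e-04]), 'contact_force': array([0.31461437, 0.32025112, 0.35414224]), 'wrist_torque': array([ 0.01987336, -0.01674273,  0.04082402]), 'grip_force': 0.0, 'opening': 0.08487311724981547}
```

View pics/top.png

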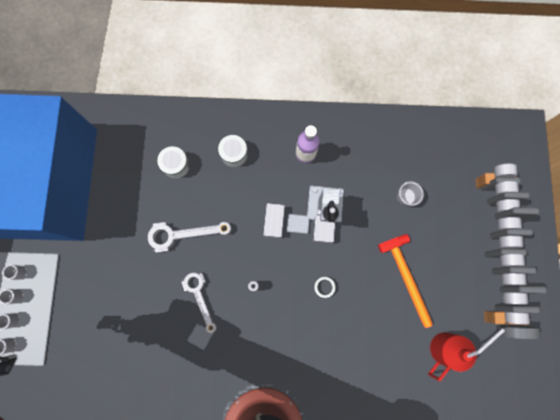

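View pics/side.png

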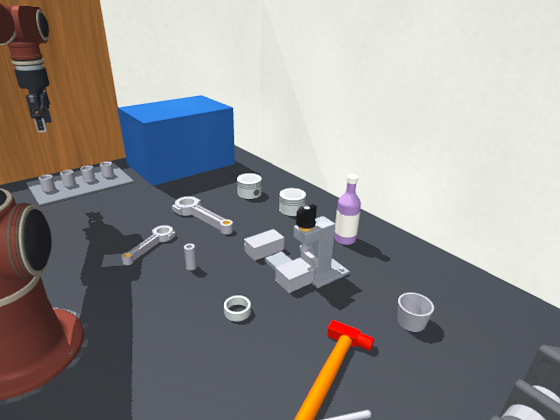

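The top view shows two rods: A, the larger, at (190,239) with its big end left at (160,237) and small end at (224,228), and B, the smaller, at (200,303). The clamp is at (305,216), its outer block at (275,220) and its column toward +x (up). I choose A and check it in a crop.

Run:
```python
from h import *
im=get_image("top"); K,T,_=cam("top")
c=im[175:270,140:350]; cv2.imwrite("pics/c.png",cv2.resize(c,None,fx=3.8,fy=3.8,interpolation=cv2.INTER_CUBIC)[:,:,::-1])
for r in cut_out("rod","top"):
    m=r["region"].astype(np.uint8); v,u=np.nonzero(m)
    P=np.array([ray(K,T,x,0.028)[:2] for x in zip(u,v)])
    rc=cv2.minAreaRect(P.astype(np.float32)*1000); print("rod",r["confidence"],rc,P.mean(0)); 
    d=np.linalg.svd(P-P.mean(0),full_matrices=False)[2][0]; s=(P-P.mean(0))@d; print("ang",np.degrees(np.arctan2(d[1],d[0])),s.min(),s.max(),d)
    for e in (s.min(),s.max()):print((P.mean(0)+e*d))
for r in cut_out("knob","top"): 
    print("knob",r["confidence"],r["rect"],ray(K,T,r["rect"][:2],.18)); v,u=np.nonzero(r["region"]); P=np.array([ray(K,T,x,0.18)[:2] for x in zip(u,v)]);print(cv2.minAreaRect(P.astype(np.float32)*1000))
for uv in [(160,237),(224,228)]: print(ray(K,T,uv,.028))
```

```text
rod 0.82 ((331.5887451171875, 192.16920471191406), (150.0430145263672, 57.41078186035156), 15.461048126220703) [0.34282418 0.18753176]
ang -156.61116444298725 -0.06690864991488307 0.08665949949704328 [-0.917832   -0.39696905]
[0.40423508 0.21409242]
[0.26328532 0.15313062]
rod 0.67 ((506.6458740234375, 227.40447998046875), (82.33393859863281, 230.8462371826172), 1.6729117631912231) [0.51380492 0.2501144 ]
ang -80.983457242567 -0.09289930274376715 0.13850948227738213 [ 0.15671963 -0.98764313]
[0.49924578 0.34186575]
[0.53551208 0.11331646]
rod 0.44 ((794.79541015625, -101.59664916992188), (58.46035385131836, 112.46489715576172), 80.4560317993164) [ 0.79136739 -0.10094512]
ang 169.0655238347948 -0.059696191822995355 0.05281805807271525 [-0.98184475  0.18968628]
[ 0.84997979 -0.11226867]
[ 0.73950826 -0.09092626]
knob 0.78 [329.3, 211.0, 13.4, 23.2] [ 0.56573292 -0.15050417  0.18      ]
((563.4161376953125, -152.32485961914062), (42.62140655517578, 43.96476745605469), 46.29526901245117)
knob 0.5 [251.6, 287.8, 16.3, 6.3] [0.37089824 0.03651219 0.18      ]
((376.4690246582031, 33.401283264160156), (21.403053283691406, 24.25771141052246), 1.5799134969711304)
knob 0.26 [302.8, 216.2, 78.9, 60.5] [ 0.55037372 -0.08405897  0.18      ]
((559.8195190429688, -84.63843536376953), (189.271728515625, 141.82606506347656), 85.8813705444336)
[0.50540866 0.30866896 0.028     ]
[0.53655023 0.12997487 0.028     ]
```

View pics/c.png

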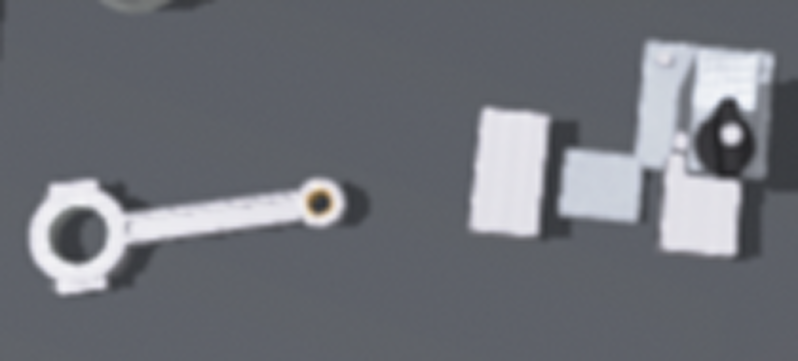

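The crop shows rod A with its big end at crop (79,235), side bosses and a shank running to the small end at (320,202); the block top corners are at (483,107), (549,114), (540,237) and (470,232). The ring centres measure 181 mm apart, against 180 mm given. Next I locate the clamp and plan the grasp.

```bash
cat > pose.py <<'E'
from h import *
from scipy.optimize import least_squares
K,T,_=cam("top")
f=lambda u,v:(140+u/3.8-0.4,175+v/3.8-0.4)
be=ray(K,T,f(79,235),.028)[:2]; se=ray(K,T,f(320,202),.028)[:2]
d=(be-se)/np.linalg.norm(be-se); ro=be-.055*d; ro2=se+.125*d
print("rod",be,se,np.linalg.norm(be-se),"origin",ro,ro2,"yaw(y axis)",np.degrees(np.arctan2(-d[0],d[1])))
cl=[((.032,.170,.04),(483,107)),((.032,.120,.04),(549,114)),((-.060,.120,.04),(540,237)),((-.060,.170,.04),(470,232)),((-.060,.027,.04),(659,250)),((-.060,-.027,.04),(739,256)),((0,0,.19),(729,130))]
def w(x,p): c,s=np.cos(x[2]),np.sin(x[2]); return np.array([x[0]+c*p[0]-s*p[1],x[1]+s*p[0]+c*p[1],p[2]])
res=lambda x:np.concatenate([(proj(K,T,w(x,p))-f(*u)) for p,u in cl])
s=least_squares(res,[.57,-.15,0],loss='soft_l1'); print("clamp",s.x[:2],np.degrees(s.x[2]));print(res(s.x).reshape(-1,2).round(1))
for n,p in dict(seat=(0,0,.04),ro_target=(-.002,.09,.04),ro_front=(-.042,.09,.04)).items(): print(n,w(s.x,p))
E
python3 pose.py
```

```text
rod [0.50702303 0.30771008] [0.53722891 0.13055045] 0.17971624902819247 origin [0.51626718 0.2534925 ] [0.51621949 0.25377222] yaw(y axis) 9.675939398689852
clamp [ 0.56731775 -0.15646922] -3.4910689624220743
[[-0.2  0.6]
 [-0.1  0.3]
 [-0.6 -0.2]
 [ 0.1 -0.5]
 [ 1.  -0.6]
 [-1.  -0.5]
 [ 0.8  0.9]]
seat [ 0.56731775 -0.15646922  0.04      ]
ro_target [ 0.57080183 -0.06651444  0.04      ]
ro_front [ 0.53087606 -0.06407873  0.04      ]
```

```bash
cat > to.py <<'E'
import sys
from h import *
# usage: to.py x y z yaw_of_tool_y_deg  (tool down) -> offset, twist from the present measured pose
x,y,z,a=map(float,sys.argv[1:5]); o=get_obs(); Rw=R.from_rotvec(o["tool_rot"]).as_matrix()
off=Rw.T@(np.array([x,y,z])-o["tool_pos"])
a=np.radians(a); ty=np.array([np.cos(a),np.sin(a),0]); tz=np.array([0,0,-1.]); Rt=np.c_[np.cross(ty,tz),ty,tz]
print("t",o["t"],"offset",off.round(4),"twist",np.degrees(R.from_matrix(Rw.T@Rt).as_rotvec()).round(2),"q6",o["q"][5].round(3))
E
python3 to.py 0.5176 0.2456 0.2 9.7
```

```text
t 0.55 offset [-0.3976 -0.2125  0.0313] twist [ 0.   -0.   59.63] q6 -0.119
```

```bash
python3 -m crank '[{"offset":[-0.05,-0.027,0.004],"twist":[0,0,9]},{"offset":[-0.1,-0.053,0.008],"twist":[0,0,18]},{"offset":[-0.15,-0.08,0.012],"twist":[0,0,27]},{"offset":[-0.2,-0.107,0.016],"twist":[0,0,36]},{"offset":[-0.25,-0.134,0.02],"twist":[0,0,45]},{"offset":[-0.3,-0.16,0.024],"twist":[0,0,54]},{"offset":[-0.35,-0.187,0.028],"twist":[0,0,59.6]},{"offset":[-0.398,-0.2125,0.031],"twist":[0,0,59.6]},{"offset":[-0.398,-0.2125,0.031],"twist":[0,0,59.6]},{"offset":[-0.398,-0.2125,0.031],"twist":[0,0,59.6]}]' 1
python3 - <<'E'
from h import *
K,T,c=cam("wrist"); im=shot("wrist","w1.png"); print(K,c["tool_from_camera"],{k for k in c})
for r in cut_out("rod","wrist"): print(r["confidence"],r["rect"])
print(proj(K,T,[.507,.3077,.028]),proj(K,T,[.5372,.1306,.028]))
E
```

```text
t: 1.8
tool_pos: [0.5178, 0.2455, 0.2003]
tool_rot: [-2.025, -2.401, 0.0]
contact_force: [0.0, -0.1, -0.1]
opening: 0.0857
grip_force: 0.0
[[303.16976856   0.         275.90335934]
 [  0.         303.16976856 208.21715736]
 [  0.           0.           1.        ]] [[-1.26321363e-03  9.59580277e-01  2.81432222e-01  7.37885330e-02]
 [ 9.99999134e-01  1.31597259e-03  1.53212330e-06  5.09771398e-04]
 [-3.68886895e-04  2.81431980e-01 -9.59581109e-01 -1.41461301e-01]
 [ 0.00000000e+00  0.00000000e+00  0.00000000e+00  1.00000000e+00]] {'tool_from_camera', 'intrinsics'}
0.93 [274.6, 193.1, 88.4, 213.5]
0.63 [101.9, 200.6, 152.9, 74.1]
[275.1703615  130.49251855] [275.39306784 288.96413139]
```

View pics/w1.png

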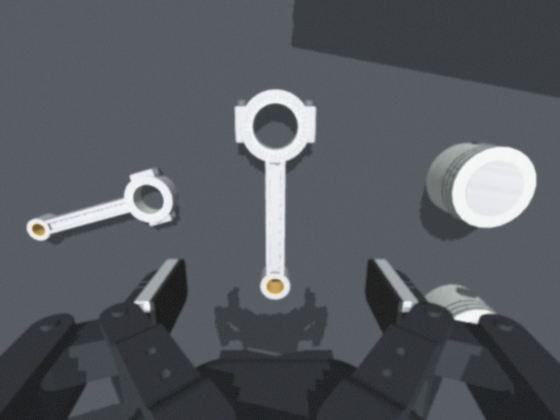

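The rod is centred at column 275, with its big ring at (275,126) and small ring at (275,286), parallel to the tool. The remaining error is along the rod only, about 3 mm. Descending to grip.

```bash
python3 -m crank '[{"offset":[0,0,0.05],"twist":[0,0,0]},{"offset":[0,0,0.1],"twist":[0,0,0]},{"offset":[0,0,0.15],"twist":[0,0,0]},{"offset":[0,0,0.18],"twist":[0,0,0]},{"offset":[0,0,0.195],"twist":[0,0,0]},{"offset":[0,0,0.195],"twist":[0,0,0]}]' 1 && python3 -m crank '[{"offset":[0,0,0],"twist":[0,0,0]},{"offset":[0,0,0],"twist":[0,0,0]},{"offset":[0,0,0],"twist":[0,0,0]},{"offset":[0,0,0],"twist":[0,0,0]},{"offset":[0,0,0],"twist":[0,0,0]},{"offset":[0,0,0],"twist":[0,0,0]}]' 0 80; python3 to.py 0.53 -0.075 0.2 -3.5
```

```text
t: 2.65
tool_pos: [0.5172, 0.246, 0.0048]
tool_rot: [-2.023, -2.403, 0.002]
contact_force: [-0.1, 0.3, 1.4]
opening: 0.0855
grip_force: 0.0
t: 3.4
tool_pos: [0.5185, 0.2456, 0.0062]
tool_rot: [2.025, 2.401, 0.001]
contact_force: [-2.7, -0.7, 5.1]
opening: 0.0182
grip_force: 82.2
t 3.4 offset [-0.3179 -0.0427 -0.1939] twist [ 4.000e-02 -1.000e-02  1.323e+01] q6 0.143
```

```bash
python3 -m crank '[{"offset":[0,0,-0.02],"twist":[0,0,0]},{"offset":[0,0,-0.05],"twist":[0,0,0]},{"offset":[0,0,-0.08],"twist":[0,0,0]},{"offset":[0,0,-0.104],"twist":[0,0,0]},{"offset":[-0.02,-0.003,-0.104],"twist":[0,0,1]},{"offset":[-0.055,-0.007,-0.104],"twist":[0,0,2.5]},{"offset":[-0.09,-0.012,-0.104],"twist":[0,0,4]},{"offset":[-0.125,-0.017,-0.104],"twist":[0,0,5.5]},{"offset":[-0.16,-0.021,-0.104],"twist":[0,0,7]},{"offset":[-0.195,-0.026,-0.104],"twist":[0,0,8.5]},{"offset":[-0.23,-0.031,-0.104],"twist":[0,0,10]},{"offset":[-0.265,-0.035,-0.104],"twist":[0,0,11.5]},{"offset":[-0.295,-0.04,-0.104],"twist":[0,0,12.5]},{"offset":[-0.312,-0.042,-0.104],"twist":[0,0,13.2]},{"offset":[-0.316,-0.042,-0.104],"twist":[0,0,13.2]},{"offset":[-0.316,-0.042,-0.104],"twist":[0,0,13.2]}]'
python3 to.py .5303 -.0731 .11 -3.5
python3 - <<'E'
from h import *
a=get_image("top")[150:270,230:370]; K,T,c=cam("wrist"); b=get_image("wrist"); print(get_obs()["tool_pos"])
A=cv2.resize(a,(420,360),interpolation=cv2.INTER_CUBIC); B=cv2.resize(b,(480,360))[:,50:430]
cv2.imwrite("pics/two.png",np.hstack([A,B])[:,:,::-1])
E
```

```text
t: 5.4
tool_pos: [0.5297, -0.0727, 0.1089]
tool_rot: [-2.287, -2.153, 0.0]
contact_force: [0.4, 0.1, -4.1]
opening: 0.0181
grip_force: 80.7
t 5.4 offset [-0.0003  0.0007 -0.0011] twist [-0.05 -0.04  0.03] q6 -0.216
[ 0.52981746 -0.07225083  0.10907487]
```

View pics/two.png

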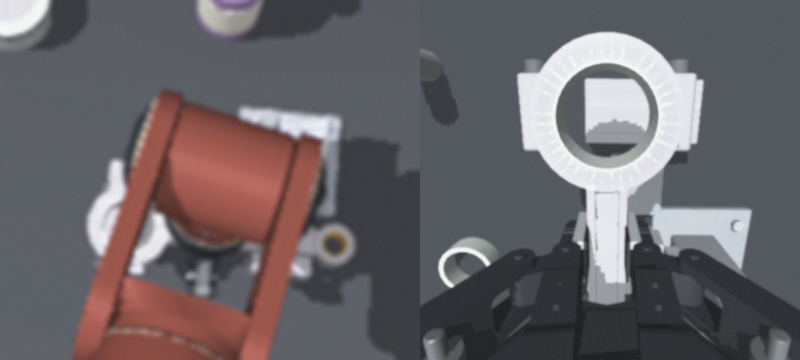

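The block's edge shows through the ring at crop column 585, about 17 mm left of centre (18 mm expected), with its far edge at row 79 and near edge at row 143. The ring centre is at (607,112). Now the position along the rod.

Run:
```python
from h import *
K,T,c=cam("wrist"); o=get_obs(); W=np.eye(4); W[:3,:3]=R.from_rotvec(o["tool_rot"]).as_matrix(); W[:3,3]=o["tool_pos"]
f=lambda u,v:((u-420+50)/.857,v/.857)
tl=lambda p:np.linalg.inv(W)@np.append(p,1)
print("ring",tl(ray(K,T,f(607,112),o["tool_pos"][2]+.022)).round(4))
for p in [(586,79),(586,143),(607,79),(607,143)]: print(tl(ray(K,T,f(*p),.04)).round(4)[:2],ray(K,T,f(*p),.04))
```

```text
ring [ 6.97e-02  3.00e-04 -2.20e-02  1.00e+00]
[ 0.0908 -0.0154] [0.51977307 0.01936089 0.04      ]
[ 0.0421 -0.0166] [ 0.51574003 -0.02918028  0.04      ]
[0.0908 0.0005] [0.53569104 0.01839181 0.04      ]
[0.0421 0.0005] [ 0.53276165 -0.0302158   0.04      ]
```

```bash
python3 -m crank '[{"offset":[-0.003,0,0.02],"twist":[0,0,0]},{"offset":[-0.003,0,0.04],"twist":[0,0,0]},{"offset":[-0.003,0,0.052],"twist":[0,0,0]},{"offset":[-0.003,0,0.058],"twist":[0,0,0]},{"offset":[-0.003,0,0.060],"twist":[0,0,0]},{"offset":[-0.003,0,0.0615],"twist":[0,0,0]},{"offset":[-0.003,0,0.0615],"twist":[0,0,0]}]'
```

```text
t: 6.38
tool_pos: [0.5302, -0.0763, 0.0484]
tool_rot: [2.287, 2.153, 0.001]
contact_force: [0.3, -0.9, -5.1]
opening: 0.0183
grip_force: 80.8
```

```bash
python3 -m crank '[{"offset":[0,0,0.001],"twist":[0,0,0]},{"offset":[0,0,0.001],"twist":[0,0,0]}]'; python3 -m crank '[{"offset":[0,0,0.001],"twist":[0,0,0]},{"offset":[0,0,0.001],"twist":[0,0,0]}]'
```

```text
t: 6.62
tool_pos: [0.5299, -0.0762, 0.0469]
tool_rot: [2.288, 2.153, 0.0]
contact_force: [0.1, 0.3, -4.2]
opening: 0.0185
grip_force: 80.8
t: 6.88
tool_pos: [0.53, -0.0762, 0.0462]
tool_rot: [2.288, 2.153, 0.0]
contact_force: [-1.1, 0.1, -1.5]
opening: 0.0182
grip_force: 81.2
```

```bash
python3 -m crank '[{"offset":[0,0.004,0.0005],"twist":[0,0,0]},{"offset":[0,0.010,0.0005],"twist":[0,0,0]},{"offset":[0,0.016,0.0005],"twist":[0,0,0]},{"offset":[0,0.022,0.0005],"twist":[0,0,0]},{"offset":[0,0.028,0.0005],"twist":[0,0,0]},{"offset":[0,0.032,0.0005],"twist":[0,0,0]},{"offset":[0,0.034,0.0005],"twist":[0,0,0]},{"offset":[0,0.035,0.0005],"twist":[0,0,0]},{"offset":[0,0.035,0.0005],"twist":[0,0,0]}]'; python3 -m crank '[{"offset":[0,0.001,0],"twist":[0,0,0]},{"offset":[0,0.002,0],"twist":[0,0,0]},{"offset":[0,0.002,0],"twist":[0,0,0]}]'
```

```text
t: 8.0
tool_pos: [0.5652, -0.0784, 0.0462]
tool_rot: [2.287, 2.153, -0.0]
contact_force: [-4.8, 0.8, 5.9]
opening: 0.0184
grip_force: 82.1
t: 8.38
tool_pos: [0.5672, -0.0785, 0.0462]
tool_rot: [2.287, 2.153, -0.0]
contact_force: [-5.0, 1.0, 5.6]
opening: 0.0184
grip_force: 82.1
```

```bash
for i in 1 2; do python3 -m crank '[{"offset":[0,0.0005,0],"twist":[0,0,0]},{"offset":[0,0.001,0],"twist":[0,0,0]},{"offset":[0,0.001,0],"twist":[0,0,0]}]' | grep -E "pos|contact"; done
```

```text
tool_pos: [0.568, -0.0786, 0.0462]
contact_force: [-4.9, -0.5, 5.9]
tool_pos: [0.5691, -0.0786, 0.0462]
contact_force: [-5.0, 0.5, 6.1]
```

```bash
python3 -m crank '[{"offset":[0,0.0005,0],"twist":[0,0,0]},{"offset":[0,0.001,0],"twist":[0,0,0]},{"offset":[0,0.001,0],"twist":[0,0,0]}]'| grep -E "pos|contact"
python3 - <<'E'
from station import *
print(get_obs()["wrist_torque"])
E
```

```text
tool_pos: [0.5701, -0.0787, 0.0462]
contact_force: [-4.6, 0.7, 7.0]
[0.06119754 0.93917994 0.01328398]
```

```bash
python3 -m crank '[{"offset":[0,0.0005,0],"twist":[0,0,0]},{"offset":[0,0.001,0],"twist":[0,0,0]},{"offset":[0,0.001,0],"twist":[0,0,0]}]'| grep -E "pos|contact"
```

```text
tool_pos: [0.571, -0.0788, 0.0462]
contact_force: [-5.8, -0.1, 5.5]
```

```bash
python3 -m crank '[{"offset":[0,0.0005,0],"twist":[0,0,0]},{"offset":[0,0.001,0],"twist":[0,0,0]},{"offset":[0,0.001,0],"twist":[0,0,0]}]'| grep -E "pos|contact"
```

```text
tool_pos: [0.5718, -0.0788, 0.0462]
contact_force: [-7.3, 0.7, 6.2]
```

```bash
python3 -m crank '[{"offset":[0,0.0005,0],"twist":[0,0,0]},{"offset":[0,0.001,0],"twist":[0,0,0]},{"offset":[0,0.001,0],"twist":[0,0,0]}]'| grep -E "pos|contact"
python3 - <<'E'
from station import *
o=get_obs();print(o["wrist_torque"],o["tool_rot"])
E
```

```text
tool_pos: [0.5721, -0.0788, 0.0463]
contact_force: [-10.1, 1.1, 8.5]
[ 0.10131211  1.44387247 -0.12511886] [-2.28653936 -2.15161896  0.00308566]
```

```bash
python3 -m crank '[{"offset":[0,0,0],"twist":[0,0,0]},{"offset":[0,0,0],"twist":[0,0,0]},{"offset":[0,0,0],"twist":[0,0,0]},{"offset":[0,0,0],"twist":[0,0,0]}]' 0.7 && python3 -m crank '[{"offset":[0,0,-0.02],"twist":[0,0,0]},{"offset":[0,0,-0.06],"twist":[0,0,0]},{"offset":[0,0,-0.12],"twist":[0,0,0]},{"offset":[0,0,-0.18],"twist":[0,0,0]},{"offset":[-0.03,0,-0.24],"twist":[0,0,0]},{"offset":[-0.06,0,-0.26],"twist":[0,0,0]},{"offset":[-0.06,0,-0.26],"twist":[0,0,0]},{"offset":[-0.06,0,-0.26],"twist":[0,0,0]}]'
python3 - <<'E'
from h import *
K,T,c=cam("wrist"); b=shot("wrist","w3.png")
for r in cut_out("knob","wrist"): 
    v,u=np.nonzero(r["region"]); print(r["confidence"],r["rect"])
    P=np.array([ray(K,T,x,0.19)[:2] for x in zip(u,v)]);print(cv2.minAreaRect(P.astype(np.float32)*1000))
# knob top at clamp origin estimate
print(proj(K,T,[.567,-.1565,.19]),proj(K,T,[.567,-.1565,.158]))
E
```

```text
t: 11.12
tool_pos: [0.5729, -0.0787, 0.0453]
tool_rot: [2.287, 2.153, 0.0]
contact_force: [0.2, 0.4, 0.4]
opening: 0.0599
grip_force: 0.0
t: 12.12
tool_pos: [0.5687, -0.1381, 0.3051]
tool_rot: [-2.287, -2.153, -0.0]
contact_force: [0.5, 1.0, -0.4]
opening: 0.0597
grip_force: 0.0
0.69 [275.1, 212.6, 57.9, 42.6]
((566.2365112304688, -142.68348693847656), (37.92499923706055, 51.01449966430664), 86.45658111572266)
[275.32107414 226.54759172] [275.38490058 215.69554795]
```

View pics/w3.png

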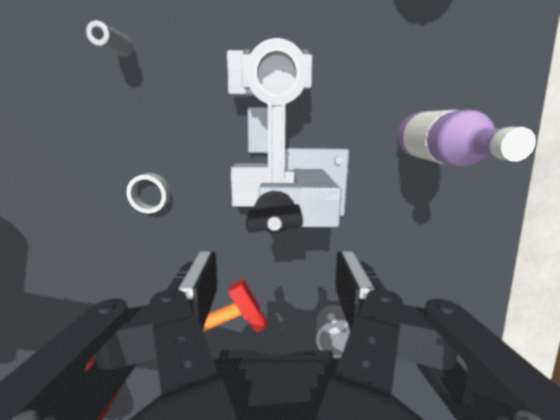

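The rod lies on both blocks, its shank vertical at column 277 from row 105 to 180 and running under the overhang. The knob's hub dot is at (274,223), with its wing nearly horizontal from (248,222) to (300,215). Measuring the wing closely.

Run:
```python
from h import *
K,T,c=cam("wrist"); im=get_image("wrist"); g=im[185:245,235:315].astype(float)*1.8
cv2.imwrite("pics/k.png",cv2.resize(np.clip(g,0,255).astype(np.uint8),None,fx=8,fy=8,interpolation=cv2.INTER_CUBIC)[:,:,::-1])
print(ray(K,T,(274.5,223),.19))
```

```text
[ 0.5660424  -0.15202552  0.19      ]
```

View pics/k.png

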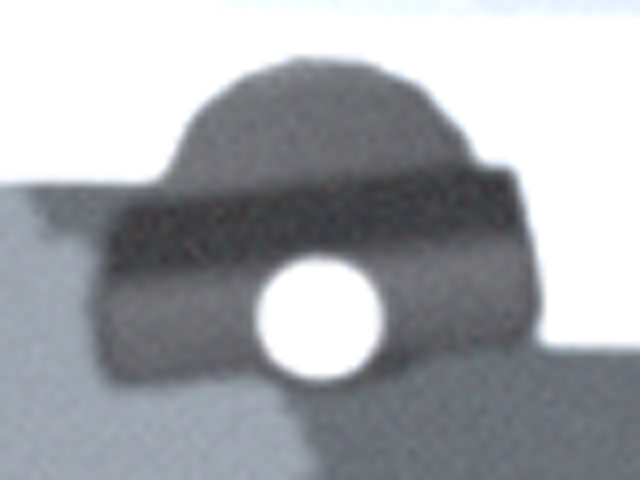

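```bash
python3 -m crank '[{"offset":[-0.016,-0.001,0],"twist":[0,0,-10]},{"offset":[-0.016,-0.001,0],"twist":[0,0,-20]},{"offset":[-0.016,-0.001,0],"twist":[0,0,-30]},{"offset":[-0.016,-0.001,0],"twist":[0,0,-40]},{"offset":[-0.016,-0.001,0],"twist":[0,0,-50]},{"offset":[-0.016,-0.001,0],"twist":[0,0,-60]},{"offset":[-0.016,-0.001,0],"twist":[0,0,-70]},{"offset":[-0.016,-0.001,0],"twist":[0,0,-80]},{"offset":[-0.016,-0.001,0],"twist":[0,0,-90]},{"offset":[-0.016,-0.001,0],"twist":[0,0,-95.3]},{"offset":[-0.016,-0.001,0],"twist":[0,0,-95.3]},{"offset":[-0.016,-0.001,0],"twist":[0,0,-95.3]}]' 0.7
python3 - <<'E'
from h import *
K,T,c=cam("wrist"); im=get_image("wrist"); p=proj(K,T,[.5665,-.154,.19]); print(p,get_obs()["q"])
u,v=int(p[0]),int(p[1]); g=im[v-35:v+35,u-35:u+35].astype(float)*1.8
cv2.imwrite("pics/k2.png",cv2.resize(np.clip(g,0,255).astype(np.uint8),None,fx=8,fy=8,interpolation=cv2.INTER_CUBIC)[:,:,::-1])
print(u-35,v-35)
E
```

```text
t: 13.78
tool_pos: [0.567, -0.1541, 0.3046]
tool_rot: [0.049, -3.14, -0.001]
contact_force: [0.6, 0.3, -0.4]
opening: 0.0597
grip_force: 0.0
[273.39166569 203.56117089] [-3.92140561e-01 -6.83696667e-02  1.61201224e+00  2.24705051e-05
  1.59878327e+00 -1.99419690e+00]
238 168
```

View pics/k2.png

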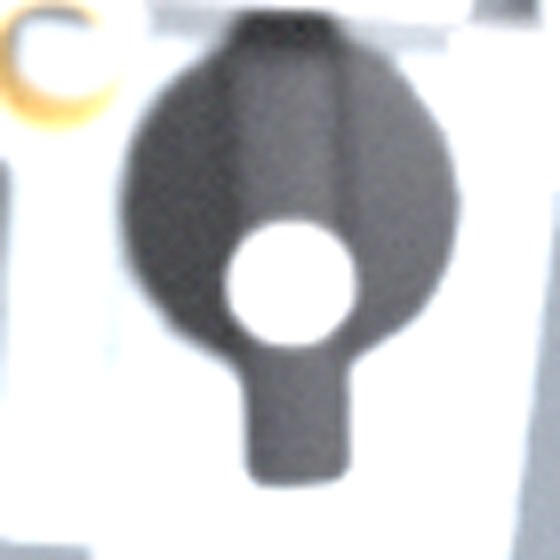

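The hub is at px (274.4,203.4), within 1 mm of the estimate, and the wing is 1.4° off the tool. Descending and gripping.

```bash
python3 -m crank '[{"offset":[0.0005,0.0008,0.05],"twist":[0,0,-1.2]},{"offset":[0.0005,0.0008,0.1],"twist":[0,0,-1.2]},{"offset":[0.0005,0.0008,0.125],"twist":[0,0,-1.2]},{"offset":[0.0005,0.0008,0.138],"twist":[0,0,-1.2]},{"offset":[0.0005,0.0008,0.142],"twist":[0,0,-1.2]},{"offset":[0.0005,0.0008,0.142],"twist":[0,0,-1.2]}]' 0.7 && python3 -m crank '[{"offset":[0,0,0],"twist":[0,0,0]},{"offset":[0,0,0],"twist":[0,0,0]},{"offset":[0,0,0],"twist":[0,0,0]},{"offset":[0,0,0],"twist":[0,0,0]},{"offset":[0,0,0],"twist":[0,0,0]},{"offset":[0,0,0],"twist":[0,0,0]}]' 0 80; python3 -c "
from station import *
o=get_obs();print(o['wrist_torque'],o['q'][5])"
```

```text
t: 14.58
tool_pos: [0.5673, -0.154, 0.1645]
tool_rot: [-0.083, 3.139, -0.001]
contact_force: [-0.8, -0.2, 0.3]
opening: 0.0599
grip_force: 0.0
t: 15.32
tool_pos: [0.5671, -0.1552, 0.1646]
tool_rot: [-0.082, 3.139, -0.005]
contact_force: [-1.1, -4.8, 3.0]
opening: 0.0125
grip_force: 78.9
[-0.85392784  0.12640435  0.01527966] -2.015403924379833
```

```bash
cat > ob.py <<'E'
from h import *
o=get_obs(); Rw=R.from_rotvec(o["tool_rot"]).as_matrix()
print("t %.2f yaw %.2f tz %.3f f"%(o["t"],np.degrees(np.arctan2(Rw[1,1],Rw[0,1])),o["wrist_torque"][2]),o["contact_force"].round(1),"q6 %.3f eff6 %.3f"%(o["q"][5],o["effort"][5]),"open %.4f"%o["opening"])
E
python3 ob.py
python3 -m crank '[{"offset":[0,-0.0015,0],"twist":[0,0,0]},{"offset":[0,-0.0015,0],"twist":[0,0,10]},{"offset":[0,-0.0015,0],"twist":[0,0,20]},{"offset":[0,-0.0015,0],"twist":[0,0,30]}]' >/dev/null; python3 ob.py
python3 -m crank '[{"offset":[0,0,0],"twist":[0,0,10]},{"offset":[0,0,0],"twist":[0,0,20]},{"offset":[0,0,0],"twist":[0,0,30]},{"offset":[0,0,0],"twist":[0,0,40]},{"offset":[0,0,0],"twist":[0,0,40]}]' >/dev/null; python3 ob.py
```

```text
t 15.32 yaw 93.01 tz 0.015 f [-1.1 -4.8  3. ] q6 -2.015 eff6 0.049 open 0.0125
t 15.82 yaw 62.70 tz 0.123 f [-1.2 -3.2  6.1] q6 -1.488 eff6 -1.096 open 0.0131
t 16.45 yaw 22.95 tz -0.056 f [-2.  -3.8  5.3] q6 -0.795 eff6 0.198 open 0.0125
```

```bash
for i in 1 2 3; do python3 -m crank '[{"offset":[0,0,0],"twist":[0,0,2.5]},{"offset":[0,0,0],"twist":[0,0,5]},{"offset":[0,0,0],"twist":[0,0,5]}]' >/dev/null; python3 ob.py; done
```

```text
t 16.82 yaw 17.99 tz -0.042 f [-3.2 -5.9  5.5] q6 -0.708 eff6 0.007 open 0.0128
t 17.20 yaw 12.98 tz -0.106 f [-3.6 -5.2  5.9] q6 -0.621 eff6 0.007 open 0.0122
t 17.57 yaw 7.98 tz -0.071 f [-4.7 -5.   6. ] q6 -0.534 eff6 0.007 open 0.0126
```

```bash
for i in 1 2 3; do python3 -m crank '[{"offset":[0,0,0],"twist":[0,0,2.5]},{"offset":[0,0,0],"twist":[0,0,5]}]' >/dev/null; python3 ob.py; done
```

```text
t 17.82 yaw 2.93 tz 0.049 f [-3.1 -5.3  7. ] q6 -0.445 eff6 -0.237 open 0.0127
t 18.07 yaw -2.07 tz 0.069 f [-4.9 -5.9  6. ] q6 -0.358 eff6 -0.236 open 0.0124
t 18.32 yaw -7.07 tz 0.003 f [-5.4 -6.   6.3] q6 -0.271 eff6 -0.236 open 0.0124
```

```bash
for i in 1 2 3; do python3 -m crank '[{"offset":[0,0,0],"twist":[0,0,2.5]},{"offset":[0,0,0],"twist":[0,0,5]}]' >/dev/null; python3 ob.py; done
```

```text
t 18.57 yaw -12.07 tz 0.052 f [-5.6 -4.8  6. ] q6 -0.184 eff6 -0.236 open 0.0126
t 18.82 yaw -17.07 tz 0.050 f [-5.4 -5.   6.5] q6 -0.096 eff6 -0.237 open 0.0127
t 19.07 yaw -22.07 tz 0.104 f [-6.6 -5.   7.3] q6 -0.009 eff6 -0.237 open 0.0124
```

```bash
for i in 1 2 3; do python3 -m crank '[{"offset":[0,0,0],"twist":[0,0,2.5]},{"offset":[0,0,0],"twist":[0,0,5]}]' >/dev/null; python3 ob.py; done
```

```text
t 19.32 yaw -27.07 tz 0.070 f [-7.1 -4.8  6.9] q6 0.078 eff6 -0.237 open 0.0123
t 19.57 yaw -32.06 tz 0.091 f [-6.8 -4.8  7.7] q6 0.165 eff6 -0.233 open 0.0125
t 19.82 yaw -37.05 tz 0.154 f [-7.7 -5.6  8.7] q6 0.252 eff6 -0.083 open 0.0127
```

```bash
for i in 1 2; do python3 -m crank '[{"offset":[0,0,0],"twist":[0,0,2.5]}]' >/dev/null; python3 ob.py; done
```

```text
t 19.95 yaw -39.53 tz 0.289 f [-8.  -5.1  9.6] q6 0.296 eff6 -0.008 open 0.0124
t 20.07 yaw -42.02 tz 0.273 f [-8.1 -5.1  8.7] q6 0.339 eff6 0.006 open 0.0125
```

```bash
for i in 1 2; do python3 -m crank '[{"offset":[0,0,0],"twist":[0,0,2.5]}]' >/dev/null; python3 ob.py; done
```

```text
t 20.20 yaw -44.52 tz 0.289 f [-8.  -4.6  8.1] q6 0.383 eff6 0.010 open 0.0126
t 20.32 yaw -47.02 tz 0.325 f [-8.3 -4.5  9.4] q6 0.426 eff6 0.015 open 0.0122
```

Torque climbed between yaw −33° and −39.5° and then followed the gentle 0.12 N·m/rad slope, so tight is at about −39°. Turning to about −84°.

```bash
python3 -m crank '[{"offset":[0,0,0],"twist":[0,0,4]},{"offset":[0,0,0],"twist":[0,0,9]},{"offset":[0,0,0],"twist":[0,0,14]},{"offset":[0,0,0],"twist":[0,0,19]},{"offset":[0,0,0],"twist":[0,0,24]},{"offset":[0,0,0],"twist":[0,0,29]},{"offset":[0,0,0],"twist":[0,0,33]},{"offset":[0,0,0],"twist":[0,0,36]},{"offset":[0,0,0],"twist":[0,0,37]},{"offset":[0,0,0],"twist":[0,0,37]},{"offset":[0,0,0],"twist":[0,0,37]}]' >/dev/null; python3 ob.py
python3 -m crank '[{"offset":[0,0,0],"twist":[0,0,0]},{"offset":[0,0,0],"twist":[0,0,0]},{"offset":[0,0,0],"twist":[0,0,0]},{"offset":[0,0,0],"twist":[0,0,0]},{"offset":[0,0,0],"twist":[0,0,0]}]' 0.7 >/dev/null; python3 ob.py
python3 -m crank '[{"offset":[0,0,-0.02],"twist":[0,0,0]},{"offset":[0,0,-0.06],"twist":[0,0,0]},{"offset":[0,0,-0.11],"twist":[0,0,0]},{"offset":[0,0,-0.14],"twist":[0,0,0]},{"offset":[0,0,-0.14],"twist":[0,0,0]},{"offset":[0,0,-0.14],"twist":[0,0,0]}]'; python3 ob.py
python3 - <<'E'
from h import *
a=get_image("wrist"); s=get_image("side")[170:310,130:360]
cv2.imwrite("pics/end.png",np.hstack([cv2.resize(a,(400,300)),cv2.resize(s,(400,300))])[:,:,::-1])
E
```

```text
t 21.70 yaw -83.93 tz 0.288 f [-10.5  -3.1   9.9] q6 1.071 eff6 0.268 open 0.0125
t 22.32 yaw -83.97 tz 0.020 f [0.7 0.9 0.4] q6 1.072 eff6 0.000 open 0.0599
t: 23.08
tool_pos: [0.5664, -0.1551, 0.303]
tool_rot: [-3.137, -0.165, 0.001]
contact_force: [0.4, 1.1, -0.0]
opening: 0.0597
grip_force: 0.0
t 23.07 yaw -83.97 tz -0.002 f [ 0.4  1.1 -0. ] q6 1.072 eff6 0.000 open 0.0597
```

View pics/end.png

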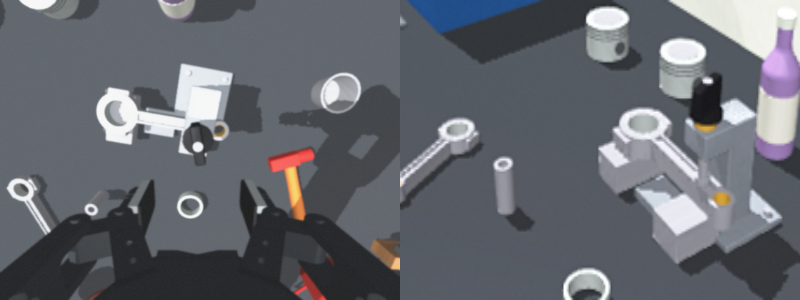

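The pictures show the rod flat on both blocks with its shank under the pad, the other parts in place, and the wing still aligned with the gripper, so it did not slip. Handing in.

```bash
python3 -c "
from station import *
print(finish_job())"
```

```text
the job is handed in; nothing more can be done
None
```

The job is handed in (no verdict came back): the rod lies flat on both blocks against the fence, and the knob is about 45° past the tight point I read from the torque rise. That reading is good to about ±5°; the gripper is clear and no other part looks moved.

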